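# Wedge the rocking comparator stand

### The arm

A 6-joint arm with a two-finger parallel gripper is mounted at the origin on the work surface. World frame = base frame: x ahead of the robot, y to its left, z up, the work surface at z = 0. Lengths are in mm, angles in rad, forces in N, time in s.
With the tool pointing down it reaches from about 275 to 1000 mm from the base axis. Payload 8.4 kg.
Tool frame: the origin (TCP) lies at the very end of the fingers, on their centre line; the grasp point (between the pads) lies 19 mm behind it; z points along the fingers, y is the direction in which the jaws open and shut (so a half turn about z gives the same grasp; the last joint's range is limited). The gripper opens to 85 mm and grips with 20 to 120 N. Pads are 22 mm wide; open, the fingers measure 114 mm over their backs; the gripper's body (76 mm by 85 mm) begins 54 mm behind the grasp point. The pads swing forward as they close: fully open they stand 13 mm farther back than shut.
Start: joints at [1.117, 0.353, 1.633, -0, 1.155, -0.002], TCP at [272.865, 562.292, 231.281] pointing down, gripper open.
Joint ranges: [-2.63, 2.63], [-0.92, 2.1], [0.06, 2.66], [-1.3, 4.44], [0, 2.69], [-3.02, 3.02]. Speed limits (rad/s): [2.22, 2.22, 2.79, 3.14, 3.14, 3.14].

### API

Orientations are given as [roll, pitch, yaw] about the fixed x, y, z axes, in that order (R = Rz(yaw) Ry(pitch) Rx(roll)).
In Python, from rig import r gives the robot as it stands.
- The arm moves only by the tool move_arm, never from a script. Its argument "increments" is a list of rows, each an object of numbers: "tx", "ty", "tz": the shift along the tool's x, y, z in cm; "rx", "ry", "rz": the turn, a rotation vector about the tool's x, y, z in degrees; "gripper": the gripper's target within -1 to 1 (fully open at 1, half-way at 0, shut at -1). A call has 1 to 12 rows; each row shifts and turns the commanded pose from where the row before left it, along the tool's axes as they then stand; what a row does not reach is not made up. A row lasts 1/10 s, in which the tool goes at most 50 mm and 8.59 degrees, less where a joint would pass 70% of its speed; a pose out of reach is approached as far as the arm can. A call is refused whole if a number of a shift passes 5 or a number of a turn 8.59, either way. A call with a gripper value outside its range is refused whole. The fingers move at their own pace and stop on an object; "squeeze" is the grip in N (left out, the last holds). Time passes only in rows, so rows that do not move let the fingers close. It gives the time, the measured TCP pose, the force and the opening at its end, in the units of the state.
- r.sense(): the state, without advancing time (a new reading comes with each control period).
- r.grab_frame(name): name is "side" or "top" or "wrist"; returns (picture, depth): 420x560x3 uint8, red, green, blue; 420x560 float32, mm along the optical axis (not along the pixel's ray), 0 where there is no reading.
- r.camera_model(name): a dict with "fx", "fy", "cx", "cy" (pixels), "R" (3x3) and "t" (3): a world point X has camera coordinates R X + t; the wrist camera has in their place "hand_eye" (4x4, takes a point from camera to tool coordinates, whose origin is the TCP and whose axes are the flange's). Camera axes: x right, y down, z forward; pixel columns grow to the right and rows downward; lengths in mm; the calibration is good to about 2 mm. A picture is of the moment at which its call begins: read the wrist's pose just before it. camera_model takes no time and is no camera call.
- r.sign_off(): hands the job in, once; it reports no verdict.
Trained networks look in the newest picture that a camera, given by its name, has taken for a name from the list of things; names that differ only in an ending like _2 or _b are one class to them, and where a whole thing is asked for, a point or a joint stands for the part that bears it (a point fixed in the world has none). Each returns a list of dicts, best first, with "confidence" (0 to 1); they miss things now and then, are a little off and sometimes report something else, mostly with a low value. They report only what shows in the picture. A call takes as long as a camera call. They do not tell look-alikes from the thing itself.
- r.cut_out(query, camera): "mask" (420x560 bool, what is visible of it) and "bbox" ([left, top, right, bottom] in pixels, round what is visible of it).
- r.place_of(query, camera): "location" ([row, column] in pixels: a listed point, or the origin of a listed thing).
The state is a dict: "clock": time; "qpos": joint angles; "qvel": joint speeds; "joint_efforts": joint torques, N m; "eef_pos": TCP position; "tcp_rot": TCP orientation; "contact_force": force on the tool from outside, world axes, zero at the start; "wrist_torque": the same for the moment, N m; "opening": opening from 0.0 (shut) to 1.0 (fully open).
Only numpy, scipy, OpenCV 4.12 (cv2) and the standard library are available. Lean on these libraries where they do the work, as an engineer would, in place of code of your own. Each camera call takes 0.05 s, during which the arm holds its last target. There are 200 camera calls.

### The job

The dial comparator stand rocks because one of its four feet has lost its rubber boot. Push the loose wooden wedge, thin end first, along the bench under that bare foot until it bears snugly and the rocking stops, without shoving the stand out of its place or tilting it; then press down firmly on the corner above that foot to prove that it no longer gives, and take the hand away. Only push and press: do not pick up the wedge or the stand, and leave the other things on the bench alone.

Things in the scene. Friction and masses are not known exactly. Their poses are not given: they have to be found in the camera images.
- stand: dial comparator stand, loose, about 5 kg, level: green cast base 170 (x) x 190 (y) mm, top 56 mm high, with an ear over each of four feet at x = +-65, y = +-115 mm. Three feet are black rubber boots on the bench; the one at x = +65, y = +115 is bare. Column 275 mm high at y = -60 mm; dial faces +y, over x +-28, y 6 to 27 mm, 148 mm high and up. Origin: bench level under the base centre; z up
- bare_foot (a point): lowest point of the bare foot, a round-ended steel stud 20 mm across, 10 mm above the bench while the stand is level. Under the base all is open up to 26 mm above the bench, except for the feet. Some 3 to 5 N of push down on this corner would tip the unwedged stand onto this foot; a sideways push of about 15 N or more, through the wedge too, shoves the stand along
- bare_ear (a point): top of the 15 mm wide nut on the ear above the bare foot, 50 mm above the bench: where to press down (within 45 mm sideways of it will do). The ear is 40 mm wide and 46 mm high and ends 20 mm to the stand's +y side of this point; the raised base (56 mm high) begins 22 mm to its -y side
- wedge: hardwood wedge 120 (x) x 40 (y) mm, 60 g, lying flat. +x end 2 mm thin; -x end is the butt, a square face 18 mm high; even slope, 10 mm thick at mid-length. Origin: centre of its underside. Starts on the stand's +y side, thin end towards the bare foot, off line by up to 15 mm and 0.2 rad. Slides with under 1 N, meets the foot at mid-length, then takes about 2 N more per mm; stays where it is left
- packing: bystander: flat rectangular hardwood block 110 x 38 x 22 mm (no taper), on the bench beside the wedge on its stand +x side; origin: centre of its underside
- square: bystander: engineer's square lying flat, dark stock 70 x 16 x 14 mm with a 95 mm blade along its +y, on the robot's side of the wedge; origin: under the middle of the stock
- blank: bystander: dark steel knife blank, 320 mm long, 35 mm wide, 5 mm thick, lying beyond the stand; origin: under its guard
- hammer: bystander: ball-pein hammer, 310 mm long, lying on the robot's right; origin: at the head end of its handle, on the bench
- oilcan: bystander: steel oil can, 68 mm in diameter, 170 mm high with its spout, at the far left; origin: centre of its underside
- grease: bystander: glass jar, 72 mm in diameter, 75 mm high, at the near left; origin: centre of its underside
- brush: bystander: bench brush lying on the left; origin: under its middle
Mind the look-alikes: they are no part of the job. What is shaped like the wedge but green or grey is not meant.

How it is judged:
By the outcome, as a careful person would: the job done as asked, in the order asked, and still so for the second after the job is handed in, with the robot touching nothing.
It also fails if it takes over 54 s, if anything falls off the work surface, if the arm or the gripper's body presses on something with over 40 N, if the wrist force passes 120 N, or if a joint passes its speed limit or range.

## Working session

There is one attempt and no reset: what is moved stays moved. The work goes in short steps, Python scripts to look and compute and a tool call to move; the robot and the scene stay as the last step left them, time stands still between calls to the robot, and variables do not carry over. Pictures are saved under pics/ and viewed, about 8 in all and at most 12, crops included, and the job is handed in when it is done.

Besides the shell and the picture viewer there is one more tool, called after "Call:" in YAML: its name, and indented under it one key for each argument. move_arm: Moves the arm, as the interface text tells. Its arguments: {"type":"object","properties":{"increments":{"type":"array","items":{"type":"object","properties":{"tx":{"type":"number"},"ty":{"type":"number"},"tz":{"type":"number"},"rx":{"type":"number"},"ry":{"type":"number"},"rz":{"type":"number"},"gripper":{"type":"number"}}}},"squeeze":{"type":"number"}},"required":["increments"]}

```bash
mkdir -p pics; ls; cat > h.py <<'E'
import numpy as np,cv2
from rig import r
def px2w(cam,u,v,z):
    m=r.camera_model(cam);R=np.array(m["R"]);t=np.array(m["t"])
    c=-R.T@t;d=R.T@np.array([(u-m["cx"])/m["fx"],(v-m["cy"])/m["fy"],1])
    return c+d*(z-c[2])/d[2]
def w2px(cam,X):
    m=r.camera_model(cam);p=np.array(m["R"])@np.array(X)+np.array(m["t"])
    return m["fx"]*p[0]/p[2]+m["cx"],m["fy"]*p[1]/p[2]+m["cy"]
def cloud(cam,d):
    m=r.camera_model(cam);v,u=np.indices(d.shape)
    p=np.stack([(u-m["cx"])/m["fx"]*d,(v-m["cy"])/m["fy"]*d,d],-1)
    return (p-np.array(m["t"]))@np.array(m["R"])
E
python3 - <<'E'
from h import *
for c in("top","side"):
    im,d=r.grab_frame(c);cv2.imwrite(f"pics/{c}0.png",im[...,::-1]);np.save(c+"0.npy",d)
    W=cloud(c,d)
    for q in("stand","wedge","bare_foot","bare_ear","packing","square"):
        for o in r.place_of(q,c)[:2]:
            a,b=map(int,o["location"]);print(c,q,round(o["confidence"],2),a,b,W[a,b].round() if 0<=a<420 and 0<=b<560 else '',px2w(c,b,a,50 if q=="bare_ear" else 10 if q=="bare_foot" else 0).round())
print(r.sense()["clock"])
E
```

```text
pics
top stand 0.77 228 329 [460. -85. 188.] [ 489. -104.    0.]
top wedge 0.91 243 162 [444. 326.  13.] [445. 329.   0.]
top wedge 0.8 300 202 [300. 220.   7.] [300. 221.   0.]
top bare_foot 0.57 208 281 [532.  22.  48.] [539.  22.  10.]
top bare_ear 0.61 220 121 [501. 433.  20.] [496. 424.  50.]
top bare_ear 0.58 201 287 [550.   7.  46.] [549.   7.  50.]
top packing 0.81 169 249 [640. 107.  20.] [645. 108.   0.]
top square 0.69 256 253 [412.  92.  13.] [414.  93.   0.]
top square 0.46 200 285 [553.  12.  45.] [562.  11.   0.]
side stand 0.89 256 297 [ 452. -130.   56.] [489. -92.   0.]
side wedge 0.81 213 263 [532.  99.   7.] [538. 106.   0.]
side wedge 0.77 195 195 [428. 309.  13.] [436. 325.   0.]
side bare_foot 0.74 225 288 [515. -30.  54.] [548.   7.  10.]
side bare_foot 0.51 238 235 [409.  74.   2.] [404.  67.  10.]
side bare_ear 0.78 212 287 [457. -89. 168.] [553.  16.  50.]
side packing 0.65 197 285 [629. 107.  12.] [640. 119.   0.]
side square 0.54 238 233 [406.  79.   1.] [406.  80.   0.]
0.7
```

View pics/top0.png

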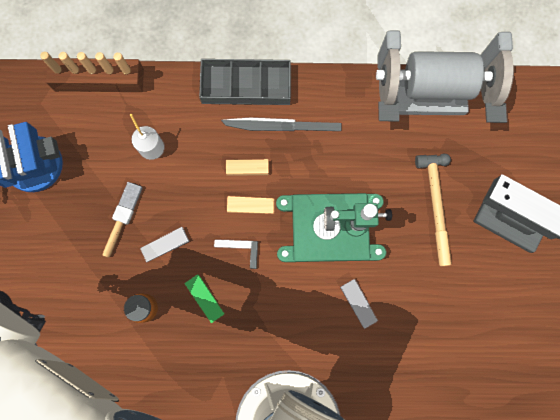

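View pics/side0.png

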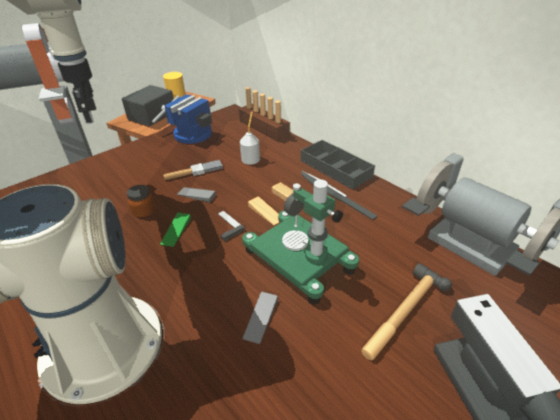

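```bash
python3 - <<'E'
from h import *
im=cv2.imread("pics/top0.png");d=np.load("top0.npy");W=cloud("top",d)
hsv=cv2.cvtColor(im,cv2.COLOR_BGR2HSV);print(hsv[205,250],hsv[167,247],hsv[220,220])
m=((hsv[...,2]>190)&(hsv[...,1]>60)&(hsv[...,0]<30)).astype(np.uint8);m[:,:215]=0;m[:150]=0;m[225:]=0;m[:,285:]=0
n,l,s,c=cv2.connectedComponentsWithStats(m)
for i in range(1,n):
    if s[i,4]<200: continue
    P=W[l==i];bx=cv2.minAreaRect(P[:,:2].astype(np.float32));print(s[i],bx)
    q=np.c_[P[:,:2],np.ones(len(P))];print("plane",np.linalg.lstsq(q,P[:,2],rcond=None)[0],P[:,2].min(),P[:,2].max())
    print(cv2.boxPoints(bx).round(1).tolist())
g=((hsv[...,0]>60)&(hsv[...,0]<95)&(hsv[...,1]>100)).astype(np.uint8)
g=(g>0)&(np.abs(W[...,2]-56)<4);P=W[g];print("base",cv2.minAreaRect(P[:,:2].astype(np.float32)),P[:,2].mean())
cv2.imwrite("pics/crop.png",cv2.resize(im[145:275,205:395],None,fx=4,fy=4,interpolation=cv2.INTER_CUBIC))
mm=r.camera_model("wrist");print(mm)
E
```

```text
[ 23  87 253] [ 24  85 253] [ 11 148 150]
[226 159  43  16 612] ((471.3488464355469, 102.26395416259766), (391.9122619628906, 111.08731079101562), 3.097555160522461)
plane [-3.09444108e+00 -2.19717888e-01  2.04789347e+03] 1.4071383727640232 1392.984736397358
[[272.70001220703125, 147.10000610351562], [278.70001220703125, 36.20000076293945], [670.0, 57.400001525878906], [664.0, 168.3000030517578]]
[227 196  47  18 744] ((425.4820556640625, 99.45818328857422), (296.48345947265625, 119.58418273925781), 1.341187596321106)
plane [-3.41919809e+00  7.62022913e-02  1.87383502e+03] -5.787207253552671 1392.984736397358
[[275.8999938964844, 155.8000030517578], [278.70001220703125, 36.20000076293945], [575.0999755859375, 43.20000076293945], [572.2999877929688, 162.6999969482422]]
base ((484.3490295410156, -105.41127014160156), (168.7515411376953, 257.1321716308594), 1.9169692993164062) 56.36289882325503
{'fx': 340.9691973409259, 'fy': 340.9691973409259, 'cx': 281.75759589258934, 'cy': 215.83249336037454, 'hand_eye': array([[-3.91278681e-04, -9.50802390e-01, -3.09797777e-01,
         8.02240285e+01],
       [ 9.99999923e-01, -3.74782356e-04, -1.12766113e-04,
        -6.08461600e-02],
       [-8.88845072e-06, -3.09797797e-01,  9.50802464e-01,
        -1.43010250e+02],
       [ 0.00000000e+00,  0.00000000e+00,  0.00000000e+00,
         1.00000000e+00]])}
```

View pics/crop.png

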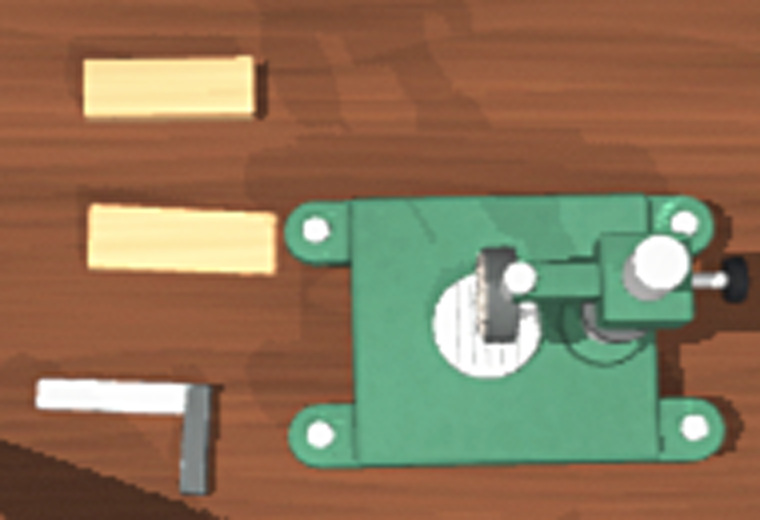

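```bash
python3 - <<'E'
from h import *
im=cv2.imread("pics/top0.png");d=np.load("top0.npy");W=cloud("top",d)
hsv=cv2.cvtColor(im,cv2.COLOR_BGR2HSV)
m=((hsv[...,2]>190)&(hsv[...,1]>60)&(hsv[...,0]<30)).astype(np.uint8);m[:,:215]=0;m[:150]=0;m[225:]=0;m[:,285:]=0
n,l,s,c=cv2.connectedComponentsWithStats(m)
for i in range(1,n):
    if s[i,4]<200: continue
    P=W[l==i];P=P[(P[:,2]>-10)&(P[:,2]<40)]
    for k in range(3):
        q=np.c_[P[:,:2]-P[:,:2].mean(0),np.ones(len(P))];a=np.linalg.lstsq(q,P[:,2],rcond=None)[0];e=abs(q@a-P[:,2]);P=P[e<4]
    bx=cv2.minAreaRect(P[:,:2].astype(np.float32));print(a,len(P),bx,cv2.boxPoints(bx).round(1).tolist())
# ear nuts (white blobs) at z=50
for u,v in[(315,229),(320,434),(683,222),(694,428)]: print(px2w("top",205+u/4-.4,145+v/4-.4,50).round(1))
s=r.sense();print(s["eef_pos"],s["tcp_rot"],s["contact_force"],s["opening"])
E
```

```text
[1.19390702e-02 3.54518928e-05 2.27505112e+01] 480 ((646.775634765625, 113.064453125), (39.48870849609375, 107.74773406982422), 1.7220524549484253) [[625.4000244140625, 166.3000030517578], [628.7000122070312, 58.599998474121094], [668.0999755859375, 59.79999923706055], [664.9000244140625, 167.5]]
[-2.75405901e-03  1.29716753e-01  1.05906866e+01] 598 ((546.827880859375, 102.45857238769531), (120.45591735839844, 41.50174331665039), 89.22704315185547) [[525.2999877929688, 42.5], [566.7999877929688, 42.0], [568.4000244140625, 162.39999389648438], [526.9000244140625, 163.0]]
[547.1  16.3  50. ]
[416.9  12.2  50. ]
[ 554.2 -217.4   50. ]
[ 423.  -221.4   50. ]
[272.84902291 562.28210684 231.27816426] [-3.14156178e+00  4.87891385e-07  2.68978776e+00] [0.0080334  0.89426946 0.06870754] 0.999104325548112
```

Two look-alike tan pieces: (row 205, col 250) slopes at 0.13 with its high end at +y, so it is the wedge. (167, 247) is level at 22 mm, so it is the packing. The crop agrees. The green (300,202) and grey (243,162), (302,359) ones are decoys.

Call:
move_arm:
  increments:
    - {"tx": -3.32, "ty": -1.61, "tz": 0.67, "gripper": -1}
    - {"tx": -3.32, "ty": -1.61, "tz": 0.67, "gripper": -1}
    - {"tx": -3.32, "ty": -1.61, "tz": 0.67, "gripper": -1}
    - {"tx": -3.32, "ty": -1.61, "tz": 0.67, "gripper": -1}
    - {"tx": -3.32, "ty": -1.61, "tz": 0.67, "gripper": -1}
    - {"tx": -3.32, "ty": -1.61, "tz": 0.67, "gripper": -1}
    - {"tx": -3.32, "ty": -1.61, "tz": 0.67, "gripper": -1}
    - {"tx": -3.32, "ty": -1.61, "tz": 0.67, "gripper": -1}
    - {"tx": -3.32, "ty": -1.61, "tz": 0.67, "gripper": -1}
    - {"tx": -3.32, "ty": -1.61, "tz": 0.67, "gripper": -1}
    - {"tx": -3.32, "ty": -1.61, "tz": 0.67, "gripper": -1}
    - {"tx": -3.32, "ty": -1.61, "tz": 0.67, "gripper": -1}

```text
invalid input
```

Call:
move_arm:
  increments:
    - {"rz": 8.01}
    - {"rz": 8.01}
    - {"rz": 8.01}
    - {"rz": 8.01}
    - {"rz": 8.01}
    - {"rz": 8.01}
    - {"rz": 8.01}
    - {"rz": 8.01}
    - {}
    - {}

```text
invalid input
```

```bash
cat >> h.py <<'E'
from scipy.spatial.transform import Rotation as Ro
def wristcloud(d,s):
    m=r.camera_model("wrist");v,u=np.indices(d.shape);H=m["hand_eye"]
    p=np.stack([(u-m["cx"])/m["fx"]*d,(v-m["cy"])/m["fy"]*d,d],-1)@H[:3,:3].T+H[:3,3]
    return p@Ro.from_euler("xyz",s["tcp_rot"]).as_matrix().T+np.array(s["eef_pos"])
def tan(im,W):
    hsv=cv2.cvtColor(im,cv2.COLOR_RGB2HSV)
    m=((hsv[...,2]>150)&(hsv[...,1]>50)&(hsv[...,0]<32)&(hsv[...,0]>16)).astype(np.uint8)
    n,l,s,c=cv2.connectedComponentsWithStats(m);out=[]
    for i in range(1,n):
        P=W[l==i];P=P[(P[:,2]>-10)&(P[:,2]<40)]
        if len(P)<400: continue
        for k in range(3):
            q=np.c_[P[:,:2]-P[:,:2].mean(0),np.ones(len(P))];a=np.linalg.lstsq(q,P[:,2],rcond=None)[0];P=P[abs(q@a-P[:,2])<3]
            if len(P)<300: break
        if len(P)<300: continue
        bx=cv2.minAreaRect(P[:,:2].astype(np.float32));out.append((a.round(3),len(P),cv2.boxPoints(bx).round(1).tolist()))
    return out
E
python3 - <<'E'
from h import *
s=r.sense();im,d=r.grab_frame("wrist");cv2.imwrite("pics/w1.png",im[...,::-1])
print(s["clock"],s["eef_pos"].round(1),s["tcp_rot"],s["contact_force"].round(2),s["opening"])
W=wristcloud(d,s)
for o in tan(im,W): print(o)
for q in("bare_ear","bare_foot"):
    for o in r.place_of(q,"wrist")[:2]:
        a,b=map(int,o["location"]);print(q,o["confidence"],a,b,W[a,b].round(1))
E
```

```text
0.7 [272.8 562.3 231.3] [-3.14156178e+00  4.87891385e-07  2.68978776e+00] [0.01 0.89 0.07] 0.999104325548112
(array([-0.034, -0.118, 18.102]), 773, [[402.6000061035156, 461.6000061035156], [494.8999938964844, 430.20001220703125], [500.3999938964844, 446.3999938964844], [408.1000061035156, 477.79998779296875]])
```

View pics/w1.png

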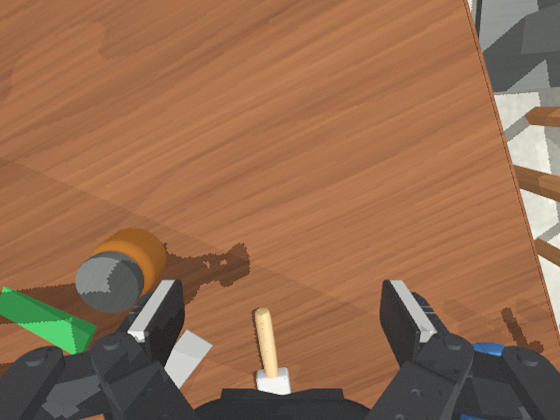

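The wrist picture shows the start view: jar at (265,125), brush at (350,270), no wedge. Both moves were refused as invalid, so I'll try one full row.

Call:
move_arm:
  increments:
    - {"tx": -3.32, "ty": -1.61, "tz": 0.67, "rx": 0, "ry": 0, "rz": 0, "gripper": -1}

```text
clock: 0.95
eef_pos: [294.6, 536.0, 225.4]
tcp_rot: [3.138, -0.001, 2.693]
contact_force: [1.1, 0.4, -1.0]
opening: 0.858
```

Call:
move_arm:
  increments:
    - {"tx": -3.32, "ty": -1.61, "tz": 0.67, "rx": 0, "ry": 0, "rz": 0, "gripper": -1}
    - {"tx": -3.32, "ty": -1.61, "tz": 0.67, "rx": 0, "ry": 0, "rz": 0, "gripper": -1}
    - {"tx": -3.32, "ty": -1.61, "tz": 0.67, "rx": 0, "ry": 0, "rz": 0, "gripper": -1}
    - {"tx": -3.32, "ty": -1.61, "tz": 0.67, "rx": 0, "ry": 0, "rz": 0, "gripper": -1}
    - {"tx": -3.32, "ty": -1.61, "tz": 0.67, "rx": 0, "ry": 0, "rz": 0, "gripper": -1}
    - {"tx": -3.32, "ty": -1.61, "tz": 0.67, "rx": 0, "ry": 0, "rz": 0, "gripper": -1}
    - {"tx": -3.32, "ty": -1.61, "tz": 0.67, "rx": 0, "ry": 0, "rz": 0, "gripper": -1}
    - {"tx": -3.32, "ty": -1.61, "tz": 0.67, "rx": 0, "ry": 0, "rz": 0, "gripper": -1}
    - {"tx": -3.32, "ty": -1.61, "tz": 0.67, "rx": 0, "ry": 0, "rz": 0, "gripper": -1}
    - {"tx": -3.32, "ty": -1.61, "tz": 0.67, "rx": 0, "ry": 0, "rz": 0, "gripper": -1}
    - {"tx": -3.32, "ty": -1.61, "tz": 0.67, "rx": 0, "ry": 0, "rz": 0, "gripper": -1}

```text
clock: 2.05
eef_pos: [547.9, 213.3, 150.8]
tcp_rot: [3.141, 0.0, 2.69]
contact_force: [0.7, 0.2, -0.3]
opening: -0.0
```

Call:
move_arm:
  increments:
    - {"tx": 0, "ty": 0, "tz": 0, "rx": 0, "ry": 0, "rz": 8.01, "gripper": -1}
    - {"tx": 0, "ty": 0, "tz": 0, "rx": 0, "ry": 0, "rz": 8.01, "gripper": -1}
    - {"tx": 0, "ty": 0, "tz": 0, "rx": 0, "ry": 0, "rz": 8.01, "gripper": -1}
    - {"tx": 0, "ty": 0, "tz": 0, "rx": 0, "ry": 0, "rz": 8.01, "gripper": -1}
    - {"tx": 0, "ty": 0, "tz": 0, "rx": 0, "ry": 0, "rz": 8.01, "gripper": -1}
    - {"tx": 0, "ty": 0, "tz": 0, "rx": 0, "ry": 0, "rz": 8.01, "gripper": -1}
    - {"tx": 0, "ty": 0, "tz": 0, "rx": 0, "ry": 0, "rz": 8.01, "gripper": -1}
    - {"tx": 0, "ty": 0, "tz": 0, "rx": 0, "ry": 0, "rz": 8.01, "gripper": -1}
    - {"tx": 0, "ty": 0, "tz": 0, "rx": 0, "ry": 0, "rz": 0, "gripper": -1}
    - {"tx": 0, "ty": 0, "tz": 0, "rx": 0, "ry": 0, "rz": 0, "gripper": -1}

```text
clock: 3.05
eef_pos: [547.0, 214.6, 150.9]
tcp_rot: [3.142, -0.0, 1.576]
contact_force: [0.4, 0.5, 0.2]
opening: -0.0
```

```bash
cat > look.py <<'E'
import sys
from h import *
s=r.sense();im,d=r.grab_frame("wrist");cv2.imwrite(f"pics/{sys.argv[1]}.png",im[...,::-1])
print(s["clock"],s["eef_pos"].round(1),s["tcp_rot"].round(4),s["contact_force"].round(2),s["opening"])
W=wristcloud(d,s)
for o in tan(im,W): print(o)
for q in("bare_ear","bare_foot"):
    for o in r.place_of(q,"wrist")[:2]:
        a,b=map(int,o["location"]);print(q,o["confidence"],a,b,W[min(a,419),min(b,559)].round(1))
E
python3 look.py w2
```

```text
3.05 [547.  214.6 150.9] [ 3.1415 -0.      1.5755] [0.38 0.47 0.16] -0.00027631539626588074
(array([ 1.8000e-02, -1.1000e-02,  2.2009e+01]), 2483, [[624.7000122070312, 168.0], [625.7999877929688, 83.9000015258789], [664.2999877929688, 84.5], [663.0999755859375, 168.5]])
```

View pics/w2.png

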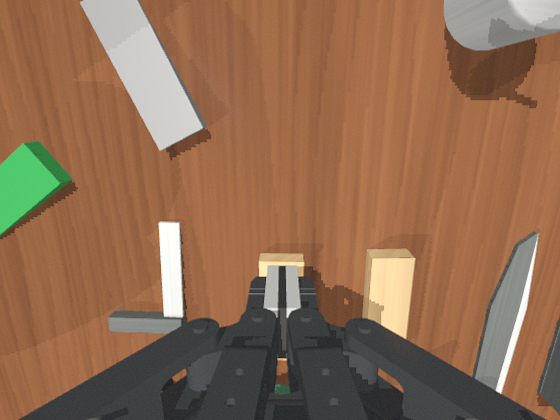

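The wedge butt is at row 255, cols 260–303. It is centred on the shut fingertips (col 282), with packing at the right and square at the left. I'll descend behind the butt.

Call:
move_arm:
  increments:
    - {"tx": 0, "ty": 0, "tz": 3.6, "rx": 0, "ry": 0, "rz": 0.3, "gripper": -1}
    - {"tx": 0, "ty": 0, "tz": 3.6, "rx": 0, "ry": 0, "rz": 0, "gripper": -1}
    - {"tx": 0, "ty": 0, "tz": 3.6, "rx": 0, "ry": 0, "rz": 0, "gripper": -1}
    - {"tx": 0, "ty": 0, "tz": 3.6, "rx": 0, "ry": 0, "rz": 0, "gripper": -1}
    - {"tx": -1.0, "ty": 0, "tz": 0, "rx": 0, "ry": 0, "rz": 0, "gripper": -1}
    - {"tx": -1.0, "ty": 0, "tz": 0, "rx": 0, "ry": 0, "rz": 0, "gripper": -1}
    - {"tx": 0, "ty": 0, "tz": 0, "rx": 0, "ry": 0, "rz": 0, "gripper": -1}
    - {"tx": 0, "ty": 0, "tz": 0, "rx": 0, "ry": 0, "rz": 0, "gripper": -1}

```text
clock: 4.0
eef_pos: [548.3, 194.5, 8.9]
tcp_rot: [3.139, -0.001, 1.565]
contact_force: [-0.9, -0.1, -0.4]
opening: -0.0
```

```bash
cat > tl.py <<'E'
import sys
from h import *
s=r.sense();print(s["clock"],s["eef_pos"].round(2),s["contact_force"].round(2),s["tcp_rot"].round(3))
im,d=r.grab_frame("top");W=cloud("top",d)
cv2.imwrite(f"pics/{sys.argv[1]}.png",cv2.resize(im[145:275,205:395,::-1],None,fx=4,fy=4,interpolation=cv2.INTER_CUBIC))
for o in tan(im,W): print(o)
g=im[190:265,270:395];w=W[190:265,270:395]
hsv=cv2.cvtColor(im,cv2.COLOR_RGB2HSV)
m=((hsv[...,1]<40)&(hsv[...,2]>200)&(abs(W[...,2]-50)<6)).astype(np.uint8)
n,l,st,c=cv2.connectedComponentsWithStats(m)
for i in range(1,n):
    if 8<st[i,4]<60: print("nut",c[i].round(1),px2w("top",*c[i],50).round(1))
E
python3 tl.py t1
```

```text
4.0 [548.3  194.48   8.9 ] [-0.85 -0.06 -0.37] [ 3.139e+00 -1.000e-03  1.565e+00]
nut [375.6 200.1] [ 554.4 -218.    50. ]
nut [284.5 253.1] [417.   12.5  50. ]
```

Call:
move_arm:
  increments:
    - {"tx": -1.0, "ty": 0, "tz": 0.1, "rx": 0, "ry": 0, "rz": 0, "gripper": -1}
    - {"tx": -0.6, "ty": 0, "tz": 0.1, "rx": 0, "ry": 0, "rz": 0, "gripper": -1}
    - {"tx": -0.6, "ty": 0, "tz": 0, "rx": 0, "ry": 0, "rz": 0, "gripper": -1}
    - {"tx": -0.8, "ty": 0, "tz": 0, "rx": 0, "ry": 0, "rz": 0, "gripper": -1}
    - {"tx": -0.8, "ty": 0, "tz": 0, "rx": 0, "ry": 0, "rz": 0, "gripper": -1}
    - {"tx": -0.8, "ty": 0, "tz": 0, "rx": 0, "ry": 0, "rz": 0, "gripper": -1}
    - {"tx": -0.8, "ty": 0, "tz": 0, "rx": 0, "ry": 0, "rz": 0, "gripper": -1}
    - {"tx": 0, "ty": 0, "tz": 0, "rx": 0, "ry": 0, "rz": 0, "gripper": -1}

```text
clock: 4.85
eef_pos: [546.4, 139.4, 4.8]
tcp_rot: [-3.141, 0.0, 1.565]
contact_force: [-0.9, 0.7, 0.5]
opening: -0.002
```

```bash
cat > sd.py <<'E'
import sys
from h import *
s=r.sense();print(s["clock"],s["eef_pos"].round(2),s["contact_force"].round(2),s["tcp_rot"].round(3))
im,d=r.grab_frame("side")
cv2.imwrite(f"pics/{sys.argv[1]}.png",cv2.resize(im[170:310,210:380,::-1],None,fx=4,fy=4,interpolation=cv2.INTER_CUBIC))
im,d=r.grab_frame("wrist")
cv2.imwrite(f"pics/{sys.argv[1]}w.png",im[...,::-1])
a=cv2.imread(f"pics/{sys.argv[1]}.png");b=cv2.imread(f"pics/{sys.argv[1]}w.png")
a=cv2.resize(a,(440,362));b=b[210:,180:420];b=cv2.resize(b,(360,315));o=np.zeros((362,800,3),np.uint8);o[:,:440]=a;o[:315,440:]=b
cv2.imwrite(f"pics/{sys.argv[1]}c.png",o)
E
python3 sd.py s1
```

```text
4.85 [546.41 139.4    4.79] [-0.86  0.67  0.45] [-3.141  0.     1.565]
```

View pics/s1c.png

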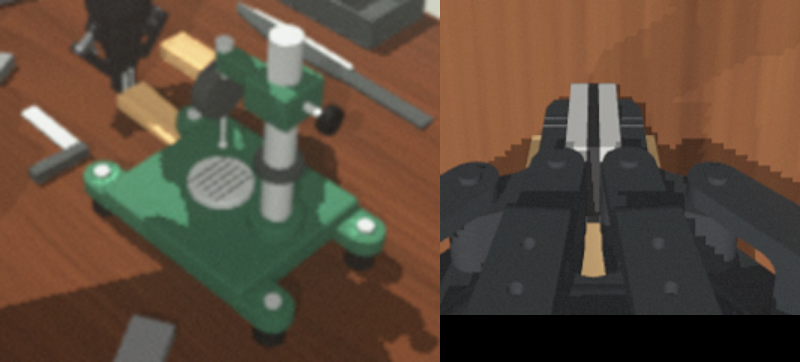

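The wedge is pushed square and centred: its wings show evenly on both sides of the tip (cols 528 and 660 of the inset). The thin end is just going under the ear. I'll keep pushing.

Call:
move_arm:
  increments:
    - {"tx": -0.6, "ty": 0, "tz": 0, "rx": 0, "ry": 0, "rz": 0, "gripper": -1}
    - {"tx": -0.8, "ty": 0, "tz": 0, "rx": 0, "ry": 0, "rz": 0, "gripper": -1}
    - {"tx": -0.8, "ty": 0, "tz": 0, "rx": 0, "ry": 0, "rz": 0, "gripper": -1}
    - {"tx": -0.8, "ty": 0, "tz": 0, "rx": 0, "ry": 0, "rz": 0, "gripper": -1}
    - {"tx": -0.6, "ty": 0, "tz": 0, "rx": 0, "ry": 0, "rz": 0, "gripper": -1}
    - {"tx": -0.4, "ty": 0, "tz": 0, "rx": 0, "ry": 0, "rz": 0, "gripper": -1}
    - {"tx": 0, "ty": 0, "tz": 0, "rx": 0, "ry": 0, "rz": 0, "gripper": -1}
    - {"tx": 0, "ty": 0, "tz": 0, "rx": 0, "ry": 0, "rz": 0, "gripper": -1}

```text
clock: 5.75
eef_pos: [546.4, 100.5, 4.9]
tcp_rot: [3.142, -0.0, 1.566]
contact_force: [-0.0, -0.3, 0.4]
opening: 0.003
```

Call:
move_arm:
  increments:
    - {"tx": -0.2, "ty": 0, "tz": 0, "rx": 0, "ry": 0, "rz": 0, "gripper": -1}
    - {"tx": 0, "ty": 0, "tz": 0, "rx": 0, "ry": 0, "rz": 0, "gripper": -1}
    - {"tx": 0, "ty": 0, "tz": 0, "rx": 0, "ry": 0, "rz": 0, "gripper": -1}

```text
clock: 6.05
eef_pos: [546.4, 98.7, 4.9]
tcp_rot: [-3.142, 0.0, 1.566]
contact_force: [0.3, -0.1, -0.7]
opening: -0.002
```

Call:
move_arm:
  increments:
    - {"tx": -0.2, "ty": 0, "tz": 0, "rx": 0, "ry": 0, "rz": 0, "gripper": -1}
    - {"tx": -0.2, "ty": 0, "tz": 0, "rx": 0, "ry": 0, "rz": 0, "gripper": -1}
    - {"tx": -0.2, "ty": 0, "tz": 0, "rx": 0, "ry": 0, "rz": 0, "gripper": -1}
    - {"tx": -0.1, "ty": 0, "tz": 0, "rx": 0, "ry": 0, "rz": 0, "gripper": -1}
    - {"tx": 0, "ty": 0, "tz": 0, "rx": 0, "ry": 0, "rz": 0, "gripper": -1}
    - {"tx": 0, "ty": 0, "tz": 0, "rx": 0, "ry": 0, "rz": 0, "gripper": -1}

```text
clock: 6.65
eef_pos: [546.4, 91.5, 4.9]
tcp_rot: [-3.142, 0.0, 1.566]
contact_force: [0.3, 0.9, -0.8]
opening: 0.0
```

Call:
move_arm:
  increments:
    - {"tx": -0.1, "ty": 0, "tz": 0, "rx": 0, "ry": 0, "rz": 0, "gripper": -1}
    - {"tx": -0.1, "ty": 0, "tz": 0, "rx": 0, "ry": 0, "rz": 0, "gripper": -1}
    - {"tx": 0, "ty": 0, "tz": 0, "rx": 0, "ry": 0, "rz": 0, "gripper": -1}
    - {"tx": 0, "ty": 0, "tz": 0, "rx": 0, "ry": 0, "rz": 0, "gripper": -1}

```text
clock: 7.05
eef_pos: [546.4, 89.5, 4.9]
tcp_rot: [3.142, 0.0, 1.566]
contact_force: [-0.7, 0.7, 0.7]
opening: 0.002
```

```bash
python3 - <<'E'
from h import *
for k in range(4):
    s=r.sense();print(s["clock"],s["eef_pos"].round(2),s["contact_force"].round(2));r.grab_frame("wrist")
E
```

```text
7.05 [546.38  89.5    4.9 ] [-0.68  0.68  0.73]
7.1 [546.38  89.53   4.89] [ 0.29  0.81 -0.51]
7.15 [546.36  89.52   4.87] [ 0.28 -0.04 -0.41]
7.2 [546.34  89.54   4.88] [-0.03 -0.65  0.64]
```

Not in contact yet. I'll go on in 1 mm steps.

Call:
move_arm:
  increments:
    - {"tx": -0.1, "ty": 0, "tz": 0, "rx": 0, "ry": 0, "rz": 0, "gripper": -1}
    - {"tx": -0.1, "ty": 0, "tz": 0, "rx": 0, "ry": 0, "rz": 0, "gripper": -1}
    - {"tx": 0, "ty": 0, "tz": 0, "rx": 0, "ry": 0, "rz": 0, "gripper": -1}
    - {"tx": 0, "ty": 0, "tz": 0, "rx": 0, "ry": 0, "rz": 0, "gripper": -1}

```text
clock: 7.65
eef_pos: [546.4, 87.5, 4.9]
tcp_rot: [-3.142, 0.0, 1.566]
contact_force: [0.0, 0.2, -0.2]
opening: 0.004
```

Call:
move_arm:
  increments:
    - {"tx": -0.1, "ty": 0, "tz": 0, "rx": 0, "ry": 0, "rz": 0, "gripper": -1}
    - {"tx": 0, "ty": 0, "tz": 0, "rx": 0, "ry": 0, "rz": 0, "gripper": -1}
    - {"tx": 0, "ty": 0, "tz": 0, "rx": 0, "ry": 0, "rz": 0, "gripper": -1}

```text
clock: 7.95
eef_pos: [546.3, 86.5, 4.9]
tcp_rot: [-3.142, 0.0, 1.566]
contact_force: [0.5, 0.7, -0.3]
opening: -0.0
```

Call:
move_arm:
  increments:
    - {"tx": -0.1, "ty": 0, "tz": 0, "rx": 0, "ry": 0, "rz": 0, "gripper": -1}
    - {"tx": 0, "ty": 0, "tz": 0, "rx": 0, "ry": 0, "rz": 0, "gripper": -1}
    - {"tx": 0, "ty": 0, "tz": 0, "rx": 0, "ry": 0, "rz": 0, "gripper": -1}

```text
clock: 8.25
eef_pos: [546.3, 85.5, 4.9]
tcp_rot: [-3.142, 0.0, 1.566]
contact_force: [0.2, 0.4, 0.4]
opening: 0.002
```

Call:
move_arm:
  increments:
    - {"tx": -0.1, "ty": 0, "tz": 0, "rx": 0, "ry": 0, "rz": 0, "gripper": -1}
    - {"tx": 0, "ty": 0, "tz": 0, "rx": 0, "ry": 0, "rz": 0, "gripper": -1}
    - {"tx": 0, "ty": 0, "tz": 0, "rx": 0, "ry": 0, "rz": 0, "gripper": -1}

```text
clock: 8.55
eef_pos: [546.3, 84.5, 4.9]
tcp_rot: [-3.142, 0.0, 1.566]
contact_force: [-0.1, 0.2, -0.3]
opening: -0.003
```

Call:
move_arm:
  increments:
    - {"tx": -0.1, "ty": 0, "tz": 0, "rx": 0, "ry": 0, "rz": 0, "gripper": -1}
    - {"tx": 0, "ty": 0, "tz": 0, "rx": 0, "ry": 0, "rz": 0, "gripper": -1}
    - {"tx": 0, "ty": 0, "tz": 0, "rx": 0, "ry": 0, "rz": 0, "gripper": -1}

```text
clock: 8.85
eef_pos: [546.3, 83.6, 4.9]
tcp_rot: [3.142, -0.0, 1.566]
contact_force: [0.9, 1.1, -1.1]
opening: -0.004
```

```bash
python3 sd.py s2
```

```text
8.85 [546.35  83.6    4.88] [ 0.92  1.14 -1.11] [ 3.142 -0.     1.566]
```

View pics/s2c.png

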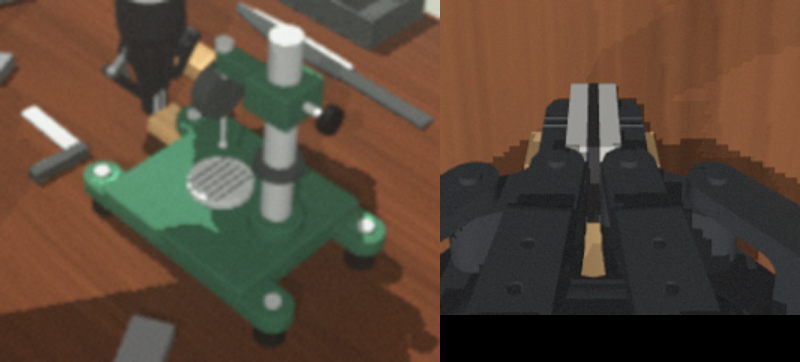

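The wedge is half under the ear, still centred and straight, and the stand has not moved in the picture. I'll continue in 1 mm steps, watching the force.

Call:
move_arm:
  increments:
    - {"tx": -0.1, "ty": 0, "tz": 0, "rx": 0, "ry": 0, "rz": 0, "gripper": -1}
    - {"tx": 0, "ty": 0, "tz": 0, "rx": 0, "ry": 0, "rz": 0, "gripper": -1}
    - {"tx": 0, "ty": 0, "tz": 0, "rx": 0, "ry": 0, "rz": 0, "gripper": -1}

```text
clock: 9.25
eef_pos: [546.4, 82.7, 4.9]
tcp_rot: [3.142, -0.0, 1.566]
contact_force: [-0.5, 3.0, -0.3]
opening: -0.002
```

Call:
move_arm:
  increments:
    - {"tx": -0.1, "ty": 0, "tz": 0, "rx": 0, "ry": 0, "rz": 0, "gripper": -1}
    - {"tx": 0, "ty": 0, "tz": 0, "rx": 0, "ry": 0, "rz": 0, "gripper": -1}
    - {"tx": 0, "ty": 0, "tz": 0, "rx": 0, "ry": 0, "rz": 0, "gripper": -1}

```text
clock: 9.55
eef_pos: [546.4, 81.9, 4.9]
tcp_rot: [3.141, -0.0, 1.566]
contact_force: [-0.4, 5.9, -0.6]
opening: -0.001
```

Call:
move_arm:
  increments:
    - {"tx": -0.1, "ty": 0, "tz": 0, "rx": 0, "ry": 0, "rz": 0, "gripper": -1}
    - {"tx": 0, "ty": 0, "tz": 0, "rx": 0, "ry": 0, "rz": 0, "gripper": -1}
    - {"tx": 0, "ty": 0, "tz": 0, "rx": 0, "ry": 0, "rz": 0, "gripper": -1}

```text
clock: 9.85
eef_pos: [546.5, 81.2, 4.9]
tcp_rot: [3.141, -0.001, 1.566]
contact_force: [0.4, 7.7, -1.4]
opening: 0.0
```

```bash
python3 - <<'E'
from h import *
for k in range(3):
    s=r.sense();print(s["clock"],s["eef_pos"].round(2),s["contact_force"].round(2));r.grab_frame("wrist")
E
```

```text
9.85 [546.47  81.22   4.89] [ 0.36  7.68 -1.39]
9.9 [546.46  81.23   4.9 ] [-0.16  9.19 -1.4 ]
9.95 [546.48  81.23   4.9 ] [ 0.29  7.71 -1.36]
```

Snug at about 8 N, well below the 15 N shove limit. Backing off and rising.

Call:
move_arm:
  increments:
    - {"tx": 0.5, "ty": 0, "tz": 0, "rx": 0, "ry": 0, "rz": 0, "gripper": -1}
    - {"tx": 2.0, "ty": 0, "tz": 0, "rx": 0, "ry": 0, "rz": 0, "gripper": -1}
    - {"tx": 2.0, "ty": 0, "tz": -1, "rx": 0, "ry": 0, "rz": 0, "gripper": -1}
    - {"tx": 2.0, "ty": 0, "tz": -3.0, "rx": 0, "ry": 0, "rz": 0, "gripper": -1}
    - {"tx": 3, "ty": 0, "tz": -3.0, "rx": 0, "ry": 0, "rz": 0, "gripper": -1}
    - {"tx": 3, "ty": 0, "tz": -3.0, "rx": 0, "ry": 0, "rz": 0, "gripper": -1}
    - {"tx": 3, "ty": 0, "tz": -3.0, "rx": 0, "ry": 0, "rz": 0, "gripper": -1}
    - {"tx": 3, "ty": 0, "tz": 0, "rx": 0, "ry": 0, "rz": 0, "gripper": -1}
    - {"tx": 0, "ty": 0, "tz": 0, "rx": 0, "ry": 0, "rz": 0, "gripper": -1}

```text
clock: 10.9
eef_pos: [547.9, 268.7, 136.3]
tcp_rot: [3.139, -0.002, 1.569]
contact_force: [-0.3, -0.2, -0.2]
opening: 0.001
```

```bash
python3 tl.py t2; python3 - <<'E'
from h import *
a=cv2.imread("pics/t2.png");cv2.imwrite("pics/t2.png",a)
E
```

```text
10.9 [547.91 268.73 136.3 ] [-0.26 -0.2  -0.15] [ 3.139e+00 -2.000e-03  1.569e+00]
(array([-3.0000e-03,  2.0000e-03,  2.8964e+01]), 386, [[393.3999938964844, -384.79998779296875], [396.0, -407.5], [657.5, -378.0], [654.9000244140625, -355.3999938964844]])
nut [375.8 200.2] [ 554.1 -218.4   50. ]
nut [284.3 201.2] [548.7  13.9  50. ]
nut [284.4 253.2] [416.8  12.7  50. ]
```

View pics/t2.png

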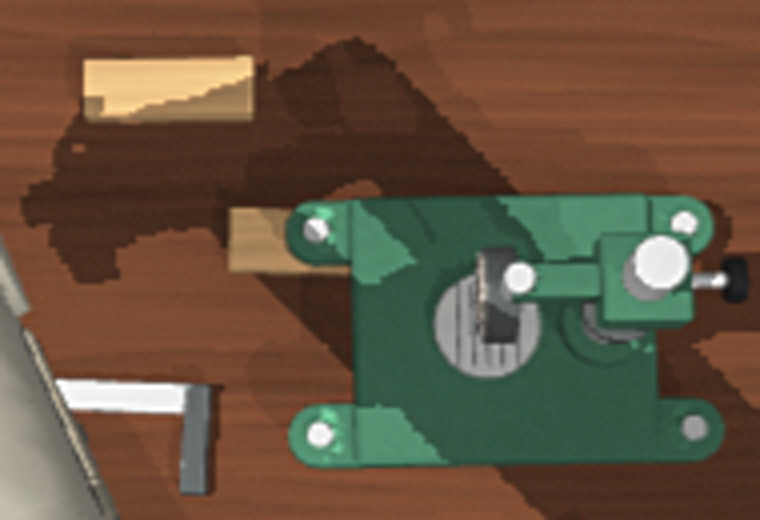

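The wedge lies under the bare-foot ear at (239, 230–350) in the crop. The stand's nuts are at the same pixels as before, (315,229) and (320,434), so it has not shifted. Now I'll move over the ear.

Call:
move_arm:
  increments:
    - {"tx": -3.0, "ty": 0, "tz": 0, "rx": 0, "ry": 0, "rz": 0, "gripper": -1}
    - {"tx": -3.0, "ty": 0, "tz": 0, "rx": 0, "ry": 0, "rz": 0, "gripper": -1}
    - {"tx": -3.0, "ty": 0, "tz": 0, "rx": 0, "ry": 0, "rz": 0, "gripper": -1}
    - {"tx": -3.0, "ty": 0, "tz": 0, "rx": 0, "ry": 0, "rz": 0, "gripper": -1}
    - {"tx": -3.0, "ty": 0, "tz": 0.5, "rx": 0, "ry": 0, "rz": 0, "gripper": -1}
    - {"tx": -3.0, "ty": 0, "tz": 1, "rx": 0, "ry": 0, "rz": 0, "gripper": -1}
    - {"tx": -3.0, "ty": 0, "tz": 1, "rx": 0, "ry": 0, "rz": 0, "gripper": -1}
    - {"tx": -3.0, "ty": 0, "tz": 1, "rx": 0, "ry": 0, "rz": 0, "gripper": -1}
    - {"tx": -1.4, "ty": 0, "tz": 1, "rx": 0, "ry": 0, "rz": 0, "gripper": -1}
    - {"tx": 0, "ty": 0, "tz": 1, "rx": 0, "ry": 0, "rz": 0, "gripper": -1}
    - {"tx": 0, "ty": 0, "tz": 0, "rx": 0, "ry": 0, "rz": 0, "gripper": -1}
    - {"tx": 0, "ty": 0, "tz": 0, "rx": 0, "ry": 0, "rz": 0, "gripper": -1}

```text
clock: 12.15
eef_pos: [545.8, 12.2, 79.6]
tcp_rot: [-3.141, -0.0, 1.567]
contact_force: [0.7, -0.4, 0.5]
opening: -0.001
```

Call:
move_arm:
  increments:
    - {"tx": 0.4, "ty": 0.1, "tz": 0.8, "rx": 0, "ry": 0, "rz": 0, "gripper": -1}
    - {"tx": 0, "ty": 0, "tz": 0.8, "rx": 0, "ry": 0, "rz": 0, "gripper": -1}
    - {"tx": 0, "ty": 0, "tz": 0.6, "rx": 0, "ry": 0, "rz": 0, "gripper": -1}
    - {"tx": 0, "ty": 0, "tz": 0.3, "rx": 0, "ry": 0, "rz": 0, "gripper": -1}
    - {"tx": 0, "ty": 0, "tz": 0, "rx": 0, "ry": 0, "rz": 0, "gripper": -1}
    - {"tx": 0, "ty": 0, "tz": 0, "rx": 0, "ry": 0, "rz": 0, "gripper": -1}

```text
clock: 12.75
eef_pos: [547.0, 15.5, 54.9]
tcp_rot: [-3.141, 0.0, 1.566]
contact_force: [0.3, -0.5, -0.4]
opening: -0.003
```

Call:
move_arm:
  increments:
    - {"tx": 0, "ty": 0, "tz": 0.1, "rx": 0, "ry": 0, "rz": 0, "gripper": -1}
    - {"tx": 0, "ty": 0, "tz": 0.1, "rx": 0, "ry": 0, "rz": 0, "gripper": -1}
    - {"tx": 0, "ty": 0, "tz": 0, "rx": 0, "ry": 0, "rz": 0, "gripper": -1}
    - {"tx": 0, "ty": 0, "tz": 0, "rx": 0, "ry": 0, "rz": 0, "gripper": -1}

```text
clock: 13.15
eef_pos: [547.1, 15.5, 53.0]
tcp_rot: [3.141, 0.0, 1.566]
contact_force: [0.7, 0.5, -0.1]
opening: -0.001
```

Call:
move_arm:
  increments:
    - {"tx": 0, "ty": 0, "tz": 0.1, "rx": 0, "ry": 0, "rz": 0, "gripper": -1}
    - {"tx": 0, "ty": 0, "tz": 0, "rx": 0, "ry": 0, "rz": 0, "gripper": -1}
    - {"tx": 0, "ty": 0, "tz": 0, "rx": 0, "ry": 0, "rz": 0, "gripper": -1}

```text
clock: 13.45
eef_pos: [547.0, 15.5, 51.9]
tcp_rot: [-3.142, 0.0, 1.566]
contact_force: [0.0, -0.0, 0.3]
opening: 0.001
```

Call:
move_arm:
  increments:
    - {"tx": 0, "ty": 0, "tz": 0.1, "rx": 0, "ry": 0, "rz": 0, "gripper": -1}
    - {"tx": 0, "ty": 0, "tz": 0, "rx": 0, "ry": 0, "rz": 0, "gripper": -1}
    - {"tx": 0, "ty": 0, "tz": 0, "rx": 0, "ry": 0, "rz": 0, "gripper": -1}

```text
clock: 13.75
eef_pos: [547.0, 15.5, 50.8]
tcp_rot: [-3.141, 0.0, 1.566]
contact_force: [-0.1, -0.2, -0.7]
opening: 0.002
```

Call:
move_arm:
  increments:
    - {"tx": 0, "ty": 0, "tz": 0.1, "rx": 0, "ry": 0, "rz": 0, "gripper": -1}
    - {"tx": 0, "ty": 0, "tz": 0, "rx": 0, "ry": 0, "rz": 0, "gripper": -1}
    - {"tx": 0, "ty": 0, "tz": 0, "rx": 0, "ry": 0, "rz": 0, "gripper": -1}

```text
clock: 14.05
eef_pos: [547.0, 15.5, 49.8]
tcp_rot: [-3.142, -0.0, 1.566]
contact_force: [-0.0, 0.7, -0.5]
opening: 0.0
```

Call:
move_arm:
  increments:
    - {"tx": 0, "ty": 0, "tz": 0.1, "rx": 0, "ry": 0, "rz": 0, "gripper": -1}
    - {"tx": 0, "ty": 0, "tz": 0, "rx": 0, "ry": 0, "rz": 0, "gripper": -1}
    - {"tx": 0, "ty": 0, "tz": 0, "rx": 0, "ry": 0, "rz": 0, "gripper": -1}

```text
clock: 14.35
eef_pos: [547.0, 15.6, 48.8]
tcp_rot: [-3.142, 0.0, 1.566]
contact_force: [-0.0, 0.6, 0.1]
opening: 0.0
```

Call:
move_arm:
  increments:
    - {"tx": 0, "ty": 0, "tz": 0.1, "rx": 0, "ry": 0, "rz": 0, "gripper": -1}
    - {"tx": 0, "ty": 0, "tz": 0, "rx": 0, "ry": 0, "rz": 0, "gripper": -1}
    - {"tx": 0, "ty": 0, "tz": 0, "rx": 0, "ry": 0, "rz": 0, "gripper": -1}

```text
clock: 14.65
eef_pos: [547.0, 15.5, 47.8]
tcp_rot: [-3.142, 0.0, 1.566]
contact_force: [-0.1, -0.4, -0.4]
opening: 0.0
```

Call:
move_arm:
  increments:
    - {"tx": 0, "ty": 0, "tz": 0.1, "rx": 0, "ry": 0, "rz": 0, "gripper": -1}
    - {"tx": 0, "ty": 0, "tz": 0, "rx": 0, "ry": 0, "rz": 0, "gripper": -1}
    - {"tx": 0, "ty": 0, "tz": 0, "rx": 0, "ry": 0, "rz": 0, "gripper": -1}

```text
clock: 14.95
eef_pos: [547.0, 15.5, 46.8]
tcp_rot: [-3.141, 0.0, 1.566]
contact_force: [-0.1, 0.5, 0.0]
opening: -0.001
```

```bash
python3 sd.py s3; python3 - <<'E'
import cv2,numpy as np
a=cv2.imread("pics/s3.png")[60:420,150:530];b=cv2.imread("pics/s3w.png")[210:,160:440]
o=np.zeros((420,800,3),np.uint8);o[:360,:380]=a;b=cv2.resize(b,(400,300));o[:300,400:]=b;cv2.imwrite("pics/s3d.png",o)
E
```

```text
14.95 [546.98  15.52  46.84] [-0.09  0.55  0.04] [-3.141  0.     1.566]
```

View pics/s3d.png

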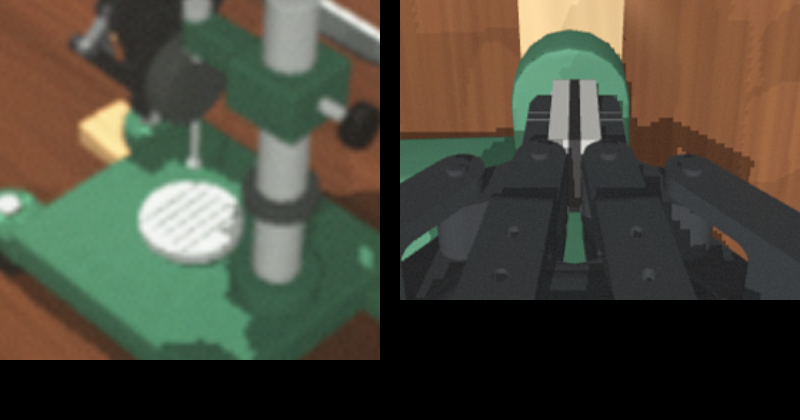

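The tip is centred over the ear, with the ear's outer rim about 14 mm ahead of it and the wedge in line behind. No contact yet, so I'll go on down slowly.

Call:
move_arm:
  increments:
    - {"tx": 0, "ty": 0, "tz": 0.1, "rx": 0, "ry": 0, "rz": 0, "gripper": -1}
    - {"tx": 0, "ty": 0, "tz": 0, "rx": 0, "ry": 0, "rz": 0, "gripper": -1}
    - {"tx": 0, "ty": 0, "tz": 0, "rx": 0, "ry": 0, "rz": 0, "gripper": -1}

```text
clock: 15.35
eef_pos: [547.2, 15.5, 46.1]
tcp_rot: [3.141, 0.0, 1.566]
contact_force: [-0.7, 0.3, 3.4]
opening: 0.0
```

Call:
move_arm:
  increments:
    - {"tx": 0, "ty": 0, "tz": 0.05, "rx": 0, "ry": 0, "rz": 0, "gripper": -1}
    - {"tx": 0, "ty": 0, "tz": 0, "rx": 0, "ry": 0, "rz": 0, "gripper": -1}
    - {"tx": 0, "ty": 0, "tz": 0, "rx": 0, "ry": 0, "rz": 0, "gripper": -1}

```text
clock: 15.65
eef_pos: [547.2, 15.5, 46.0]
tcp_rot: [3.141, 0.0, 1.566]
contact_force: [-3.3, 0.2, 9.8]
opening: 0.001
```

Call:
move_arm:
  increments:
    - {"tx": 0, "ty": -0.02, "tz": 0.05, "rx": 0, "ry": 0, "rz": 0, "gripper": -1}
    - {"tx": 0, "ty": 0, "tz": 0, "rx": 0, "ry": 0, "rz": 0, "gripper": -1}
    - {"tx": 0, "ty": 0, "tz": 0, "rx": 0, "ry": 0, "rz": 0, "gripper": -1}

```text
clock: 15.95
eef_pos: [547.2, 15.5, 46.0]
tcp_rot: [3.141, -0.0, 1.566]
contact_force: [-4.2, 0.2, 15.1]
opening: 0.003
```

Call:
move_arm:
  increments:
    - {"tx": 0, "ty": -0.02, "tz": 0.05, "rx": 0, "ry": 0, "rz": 0, "gripper": -1}
    - {"tx": 0, "ty": 0, "tz": 0, "rx": 0, "ry": 0, "rz": 0, "gripper": -1}
    - {"tx": 0, "ty": 0, "tz": 0, "rx": 0, "ry": 0, "rz": 0, "gripper": -1}

```text
clock: 16.25
eef_pos: [547.3, 15.6, 45.8]
tcp_rot: [3.14, -0.0, 1.566]
contact_force: [-5.1, -0.2, 19.3]
opening: 0.001
```

Call:
move_arm:
  increments:
    - {"tx": 0, "ty": -0.04, "tz": 0.05, "rx": 0, "ry": 0, "rz": 0, "gripper": -1}
    - {"tx": 0, "ty": 0, "tz": 0, "rx": 0, "ry": 0, "rz": 0, "gripper": -1}
    - {"tx": 0, "ty": 0, "tz": 0, "rx": 0, "ry": 0, "rz": 0, "gripper": -1}
    - {"tx": 0, "ty": 0, "tz": 0, "rx": 0, "ry": 0, "rz": 0, "gripper": -1}
    - {"tx": 0, "ty": 0, "tz": 0, "rx": 0, "ry": 0, "rz": 0, "gripper": -1}
    - {"tx": 0, "ty": 0, "tz": 0, "rx": 0, "ry": 0, "rz": 0, "gripper": -1}
    - {"tx": 0, "ty": 0, "tz": 0, "rx": 0, "ry": 0, "rz": 0, "gripper": -1}

```text
clock: 16.95
eef_pos: [547.3, 15.6, 45.8]
tcp_rot: [3.139, -0.0, 1.566]
contact_force: [-3.9, -0.5, 21.4]
opening: -0.002
```

Call:
move_arm:
  increments:
    - {"tx": 0, "ty": -0.02, "tz": 0.08, "rx": 0, "ry": 0, "rz": 0, "gripper": -1}
    - {"tx": 0, "ty": 0, "tz": 0, "rx": 0, "ry": 0, "rz": 0, "gripper": -1}
    - {"tx": 0, "ty": 0, "tz": 0, "rx": 0, "ry": 0, "rz": 0, "gripper": -1}
    - {"tx": 0, "ty": 0, "tz": 0, "rx": 0, "ry": 0, "rz": 0, "gripper": -1}
    - {"tx": 0, "ty": 0, "tz": 0, "rx": 0, "ry": 0, "rz": 0, "gripper": -1}
    - {"tx": 0, "ty": 0, "tz": 0, "rx": 0, "ry": 0, "rz": 0, "gripper": -1}

```text
clock: 17.55
eef_pos: [547.3, 15.6, 45.6]
tcp_rot: [3.139, -0.0, 1.566]
contact_force: [-5.9, 0.1, 30.4]
opening: -0.001
```

Call:
move_arm:
  increments:
    - {"tx": 0, "ty": 0.05, "tz": -0.2, "rx": 0, "ry": 0, "rz": 0, "gripper": -1}
    - {"tx": 0, "ty": 0, "tz": -0.3, "rx": 0, "ry": 0, "rz": 0, "gripper": -1}
    - {"tx": 0, "ty": 0, "tz": -1, "rx": 0, "ry": 0, "rz": 0, "gripper": -1}
    - {"tx": 0, "ty": 0, "tz": -3, "rx": 0, "ry": 0, "rz": 0, "gripper": -1}
    - {"tx": 3, "ty": 0, "tz": -3, "rx": 0, "ry": 0, "rz": 0, "gripper": -1}
    - {"tx": 3, "ty": 0, "tz": -3, "rx": 0, "ry": 0, "rz": 0, "gripper": -1}
    - {"tx": 4, "ty": 0, "tz": 0, "rx": 0, "ry": 0, "rz": 0, "gripper": -1}
    - {"tx": 4, "ty": 0, "tz": 0, "rx": 0, "ry": 0, "rz": 0, "gripper": -1}
    - {"tx": 4, "ty": 0, "tz": 0, "rx": 0, "ry": 0, "rz": 0, "gripper": -1}
    - {"tx": 4, "ty": 0, "tz": 0, "rx": 0, "ry": 0, "rz": 0, "gripper": -1}
    - {"tx": 3, "ty": 0, "tz": 0, "rx": 0, "ry": 0, "rz": 0, "gripper": -1}
    - {"tx": 0, "ty": 0, "tz": 0, "rx": 0, "ry": 0, "rz": 0, "gripper": -1}

```text
clock: 18.75
eef_pos: [547.6, 269.0, 148.4]
tcp_rot: [3.141, -0.001, 1.569]
contact_force: [0.0, 0.7, 0.9]
opening: 0.0
```

```bash
python3 tl.py t3; python3 - <<'E'
from h import *
im,d=r.grab_frame("side");cv2.imwrite("pics/s4.png",im[...,::-1])
a=cv2.imread("pics/side0.png").astype(int);b=im[...,::-1].astype(int)
# stand shift by phase correlation, side and top
g=lambda x,s:np.float32(cv2.cvtColor(x.astype(np.uint8)[s],cv2.COLOR_BGR2GRAY))
s=np.s_[175:300,245:362];print(cv2.phaseCorrelate(g(a,s),g(b,s)))
o=np.hstack([cv2.resize(x.astype(np.uint8)[175:300,225:362],None,fx=2.9,fy=2.9,interpolation=2) for x in(a,b)]);cv2.imwrite("pics/cmp.png",o);print(o.shape)
E
```

```text
18.75 [547.61 269.05 148.42] [0.04 0.68 0.89] [ 3.141e+00 -1.000e-03  1.569e+00]
(array([ 2.0000e-03, -7.7000e-02,  2.8807e+01]), 390, [[393.8999938964844, -384.1000061035156], [395.70001220703125, -405.20001220703125], [657.4000244140625, -382.3999938964844], [655.5999755859375, -361.3999938964844]])
nut [375.6 200.2] [ 554.  -218.1   50. ]
nut [284.4 253.2] [416.7  12.8  50. ]
((-0.011891587894098166, 0.6389944589631753), 0.7251061378479003)
(362, 794, 3)
```

View pics/cmp.png

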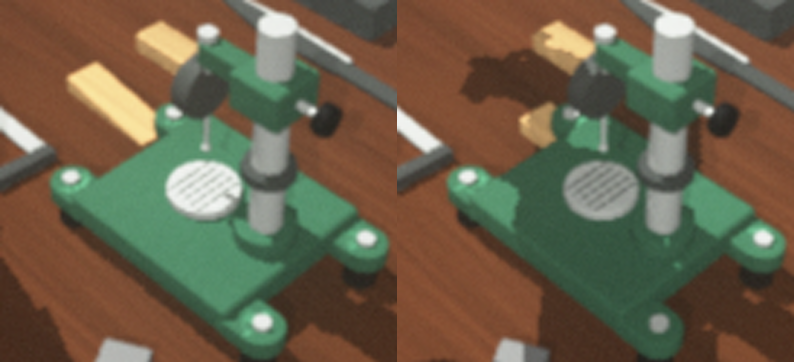

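Before (left) and after (right): the stand's nuts and column sit at the same places, the wedge stays under the ear, and packing and square have not moved. Handing in.

```bash
python3 -c "
from rig import r
print(r.sign_off(), r.sense()['clock'])"
```

```text
the job is handed in; nothing more can be done
the job is handed in; nothing more can be done
```

The wedge is snug under the bare foot, the press test held, and the job is handed in with the hand clear of everything. The clock read about 18.8 s at the last check before that.

- **Wedging:** I pushed the tan wedge, thin end first, with the shut fingers until the push force rose to about 8 N. That was about 2.7 mm past first contact and below the 15 N that would shove the stand.
- **Press test:** I pressed on the bare ear up to about 30 N. The corner went down about 0.5 mm as the force rose from 3 N to 30 N. There was a sideways force of up to 6 N during the press.
- **Final checks:** Nuts on two of the other ears were found within 1 mm of where they started. The bare ear's nut was found only before the press, about 3 mm off my first hand-read position but at the same pixels in the picture. The before-and-after side view shows the stand, packing and square unmoved and the wedge in place. An automatic image comparison gave a 0.6-pixel vertical shift, with changed shadows in the picture.
- **One disagreement:** First contact on the ear came at a TCP height of about 46 mm, not the 50 mm expected for the nut top. The tip may have landed on the ear itself, or its true end may be a few millimetres short of the stated point. It was within the allowed 45 mm of the target either way.

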